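Reorder orange caps at the assembly bench

TASK

The bin of orange caps is down to its last cap: with the fingertips, gently press the yellow reorder key in front of that bin all the way down, so that it stays down, and then just as gently press the green send button on the grey call box well down and let it spring back. Nothing is picked up: leave the other two yellow keys, the red cancel button, the bins' contents and everything else on the bench untouched, and do not shove or lift the call box. Finish with the hand clear.

Things in the scene. Friction and masses are not known exactly. Their poses are not given: they have to be found in the camera images.
- bin_orange: blue plastic pick bin holding one single orange cap, fixed to the bench; open on top, 160 (x) x 110 (y) mm, walls 4 thick, front wall (its -x side) 30 high, sides up to 57, back 50. Origin: centre of its underside on the bench. Its yellow reorder key stands on a grey 52 x 52 x 30 mm housing in front of it, at (-135, 0) mm in the bin's frame
- bin_white: blue plastic pick bin holding white L-brackets, fixed to the bench; open on top, 160 (x) x 110 (y) mm, walls 4 thick, front wall (its -x side) 30 high, sides up to 57, back 50. Origin: centre of its underside on the bench. Its yellow reorder key stands on a grey 52 x 52 x 30 mm housing in front of it, at (-135, 0) mm in the bin's frame
- bin_black: blue plastic pick bin holding black plastic feet, fixed to the bench; open on top, 160 (x) x 110 (y) mm, walls 4 thick, front wall (its -x side) 30 high, sides up to 57, back 50. Origin: centre of its underside on the bench. Its yellow reorder key stands on a grey 52 x 52 x 30 mm housing in front of it, at (-135, 0) mm in the bin's frame
- key_orange (a joint): travel in m of the round yellow reorder key (30 mm across) of the bin of orange caps: 0 = up, 0.008 = fully down. It moves straight down, needs about 3 N, and stays where it is left. Its cap rides on a spring cushion (1.5 N per mm, at most 5 mm): it first sinks 2 mm, then the key goes down, and at the bottom the force rises again; the cushion springs back on release
- key_orange_top (a point): centre of the top face of the yellow key of the bin of orange caps; about 48 mm above the bench when up, 40 mm when fully down and let go (10 mm above its housing); moves with the key and the cushion
- key_white (a joint): travel in m of the round yellow reorder key (30 mm across) of the bin of white brackets: 0 = up, 0.008 = fully down. It moves straight down, needs about 3 N, and stays where it is left. Its cap rides on a spring cushion (1.5 N per mm, at most 5 mm): it first sinks 2 mm, then the key goes down, and at the bottom the force rises again; the cushion springs back on release
- key_white_top (a point): centre of the top face of the yellow key of the bin of white brackets; about 48 mm above the bench when up, 40 mm when fully down and let go (10 mm above its housing); moves with the key and the cushion
- key_black (a joint): travel in m of the round yellow reorder key (30 mm across) of the bin of black feet: 0 = up, 0.008 = fully down. It moves straight down, needs about 3 N, and stays where it is left. Its cap rides on a spring cushion (1.5 N per mm, at most 5 mm): it first sinks 2 mm, then the key goes down, and at the bottom the force rises again; the cushion springs back on release
- key_black_top (a point): centre of the top face of the yellow key of the bin of black feet; about 48 mm above the bench when up, 40 mm when fully down and let go (10 mm above its housing); moves with the key and the cushion
- callbox: grey call box with an aluminium face, 100 (x) x 170 (y) x 45 (z) mm, about 0.7 kg, standing loose on the bench. Origin: centre of its underside. The green button is at (0, +42) mm and the red one at (0, -42) mm in its frame, on its top
- send (a joint): travel of the green send button in m: 0 = up, 0.012 = at its stop; a spring returns it: it starts at about 2 N, half way takes about 4.5 N, the stop about 7 N; it counts as pressed from half way
- send_top (a point): centre of the top face of the green send button (32 mm across); 73 mm above the bench when up; moves with the button
- cancel (a joint): travel of the red cancel button in m: 0 = up, 0.012 = at its stop; a spring returns it: it starts at about 2 N, half way takes about 4.5 N, the stop about 7 N; it counts as pressed from half way
- cancel_top (a point): centre of the top face of the red cancel button (32 mm across); 73 mm above the bench when up
- cap: loose orange cap, 42 mm across, 26 high, inside its bin; origin at the centre of its underside
- bracket: loose white L-bracket, 36 x 24 x 30 mm, inside its bin; origin under its middle
- foot: loose black foot, 34 mm across, 22 high, inside its bin; origin at the centre of its underside
- glue: white glue bottle with a red cap, 48 mm across, 120 high, standing loose on the bench; origin at the centre of its underside
- driver: red-handled screwdriver, 190 mm long, lying loose on the bench along its own x axis; origin under its middle
Not all that is in view belongs to the job. Leave any pink look-alike of the callbox alone.

How it is judged:
On the way, in this order (a step that is already met when the one before it is completed fails the run):
1. the yellow key of the orange-cap bin is fully down (value of joint key_orange above 0.006 m), for 0.1 s.
2. the green send button is pressed down (value of joint send above 0.006 m), for 0.05 s.
At the end, for the whole second after the job is handed in: The orange bin's key is down (over 6 of its 8 mm) and the other two keys are up (under 2 mm); the green button was pressed after it (over 6 of its 12 mm) and both buttons are up again (under 1.5 mm); the call box is at rest within 15 mm of where it was, and the loose things within 15 mm (value of joint key_orange above 0.006 m and value of joint each of key_white, key_black below 0.002 m and value of joint each of send, cancel below 0.0015 m and distance of each of callbox, cap, bracket, foot, glue, driver from where it was at the start of the episode below 0.015 m and linear speed of callbox below 0.02 m/s); the robot touches nothing.
It fails at once if the reorder key of another bin (over 2 mm) or the red cancel button (over 1.5 mm) is pressed (value of joint cancel above 0.0015 m or value of joint any of key_white, key_black above 0.002 m).
It fails at once if the green button is pressed (over 3 mm) before the orange bin's key is down (5 mm) (value of joint send above 0.003 m and value of joint key_orange below 0.005 m).
It fails at once if a key or button is pressed roughly (over 35 N) (contact force between any of the arm, the fingers and bin_orange above 35 N or contact force between any of the arm, the fingers and callbox above 35 N).
It fails at once if the call box is shoved over 15 mm, lifted over 8 mm or tipped over 0.15 rad (distance of callbox from where it was at the start of the episode above 0.015 m or height (world z) of callbox above 0.008 m or angle between callbox's own z axis and vertical above 0.15 rad).
It fails at once if the robot touches another bin, a part in a bin, the glue bottle or the screwdriver (over 2 N), or one of the loose things is moved over 15 mm, lifted, carried or tipped (contact force between any of the arm, the fingers and bin_white above 2 N or contact force between any of the arm, the fingers and bin_black above 2 N or contact force between any of the arm, the fingers and cap above 2 N or contact force between any of the arm, the fingers and bracket above 2 N or contact force between any of the arm, the fingers and foot above 2 N or contact force between any of the arm, the fingers and glue above 2 N or contact force between any of the arm, the fingers and driver above 2 N or distance of any of cap, bracket, foot, glue, driver from where it was at the start of the episode above 0.015 m or angle between glue's own z axis and vertical above 0.3 rad).
It also fails if it takes over 43 s, if anything falls off the work surface, if the arm or the gripper's body presses on something with over 40 N, if the wrist force passes 120 N, or if a joint passes its speed limit or range.

ROBOT

A 7-joint arm with a two-finger parallel gripper is mounted at the origin on the work surface. World frame = base frame: x ahead of the robot, y to its left, z up, the work surface at z = 0. Lengths are in m, angles in rad, forces in N, time in s.
With the tool pointing down it reaches from about 0.4 to 0.875 m from the base axis. Payload 19.3 kg.
Tool frame: the origin (TCP) lies midway between the tips of the shut fingers; the grasp point (between the pads) lies 19 mm behind it; z points along the fingers, y is the line along which they close (so a half turn about z gives the same grasp; the last joint's range is limited). The gripper opens to 85 mm and grips with 20 to 120 N. Pads are 22 mm wide; open, the fingers measure 114 mm over their backs; the gripper's body (76 mm by 85 mm) begins 54 mm behind the grasp point. The pads swing forward as they close: fully open they stand 13 mm farther back than shut.
Start: joints at [1.164, 0.521, -0.036, 1.599, 0.021, 1.021, -0.113], TCP at [0.207, -0.59, 0.231] pointing down, gripper open.
Joint ranges: [-2.91, 2.91], [-0.3, 2.13], [-1.5, 1.42], [0.17, 2.43], [-1.26, 4.41], [0.16, 1.93], [-2.52, 2.52]. Speed limits (rad/s): [1.89, 1.89, 2.39, 2.39, 3.01, 3.01, 3.01].

INTERFACE

Orientations are given as a unit quaternion [x, y, z, w].
In Python, from plant import arm gives the robot as it stands.
- The arm moves only by the tool play_rows, never from a script. Its argument "deltas" is a list of rows, each a list of 5 numbers: the shift along the tool's x, y, z in m, then the turn about the tool's z in rad, then the closure, from 0 (fully open) to 1 (shut). In form: [[tx, ty, tz, turn, fingers], ...]. A call has 1 to 20 rows; each row is the pose to reach, as a shift and turn from the pose commanded when the call began, along the tool's axes at that moment; what a row does not reach only later rows make up. A row lasts 1/12 s, in which the tool goes at most 41.7 mm and 7.16 degrees, less where a joint would pass 70% of its speed; a pose out of reach is approached as far as the arm can. A call with a gripper value outside its range is refused whole. The fingers move at their own pace and stop on an object; the grip force is fixed at half the most. Time passes only in rows, so rows that repeat a pose let the fingers close. It gives the time, the measured TCP pose, the force, the opening and the grip force at its end, in the units of the state.
- arm.read_state(): the state, without advancing time (a new reading comes with each control period).
- arm.capture(name): name is "scene" or "side" or "wrist"; returns a dict with "frame" (480x640x3 uint8, red, green, blue), "vertical_fov" (degrees; the focal length in pixels is half the picture's height over the tangent of half this angle, whatever the lens; pixels are square), "cx", "cy" (the principal point, pixels), "R" (3x3) and "t" (3): a world point X has camera coordinates R X + t. Camera axes: x right, y down, z forward; pixel columns grow to the right and rows downward; lengths in m; the calibration is good to about 2 mm. A picture is of the moment at which its call begins. There is no depth.
- arm.job_done(): hands the job in; it is judged then, once.
The state is a dict: "time": time; "q": joint angles; "qvel": joint speeds; "joint_efforts": joint torques, N m; "eef_pos": TCP position; "tool_rot": TCP orientation; "wrist_force": force on the tool from outside, world axes, zero at the start; "ft_torque": the same for the moment, N m; "opening": finger opening in m; "grasp_force": force on a finger pad.
Only numpy, scipy, OpenCV 4.12 (cv2) and the standard library are available. Lean on these libraries where they do the work, as an engineer would, in place of code of your own. Each camera call takes 0.05 s, during which the arm holds its last target. There are 200 camera calls.

## Working session

There is one attempt and no reset: what is moved stays moved. The work goes in short steps, Python scripts to look and compute and a tool call to move; the robot and the scene stay as the last step left them, time stands still between calls to the robot, and variables do not carry over. Pictures are saved under pics/ and viewed, at most 10 in all, crops included, and the job is handed in when it is done.

Besides the shell and the picture viewer there is one more tool, called after "Request:" by a JSON object that holds its "name" and its "arguments", one argument or row to a line. play_rows: Moves the arm, as the interface text tells. Its arguments: {"type":"object","properties":{"deltas":{"type":"array","items":{"type":"array","items":{"type":"number"}}}},"required":["deltas"]}

```bash
mkdir -p pics; cat > h.py <<'E'
from plant import arm
import numpy as np, cv2, json
def shot(n,f):
    c=arm.capture(n); cv2.imwrite(f'pics/{f}.png',c['frame'][:,:,::-1])
    np.savez(f'pics/{f}.npz',**{k:np.array(v) for k,v in c.items()}); return c
def pt(f,u,v,z):
    c=np.load(f'pics/{f}.npz'); fl=240/np.tan(np.radians(c['vertical_fov'])/2)
    d=c['R'].T@np.array([(u-c['cx'])/fl,(v-c['cy'])/fl,1]); o=-c['R'].T@c['t']
    return o+d*(z-o[2])/d[2]
E
python3 - <<'E'
from h import *
for n in('scene','side'):
    c=shot(n,n+'1'); print(-c['R'].T@c['t'],c['vertical_fov'])
s=arm.read_state();print(s['time'],s['eef_pos'],s['tool_rot'],s['opening'])
E
```

```text
[1.25422889 0.12913826 0.96408082] 53.04792602753816
[ 0.46349318 -0.89348484  0.73763202] 56.92028224159793
0.1 [ 0.20639568 -0.58960995  0.23078949] [ 9.85861259e-01  1.67562830e-01 -1.20881272e-04 -5.11599574e-04] 0.08541858628305318
```

View pics/scene1.png

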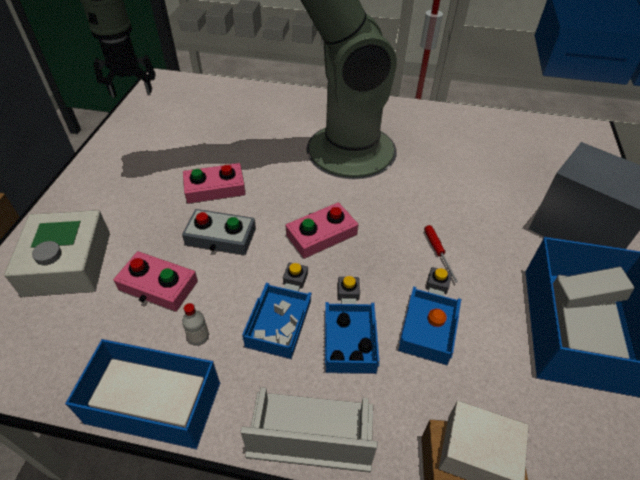

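View pics/side1.png

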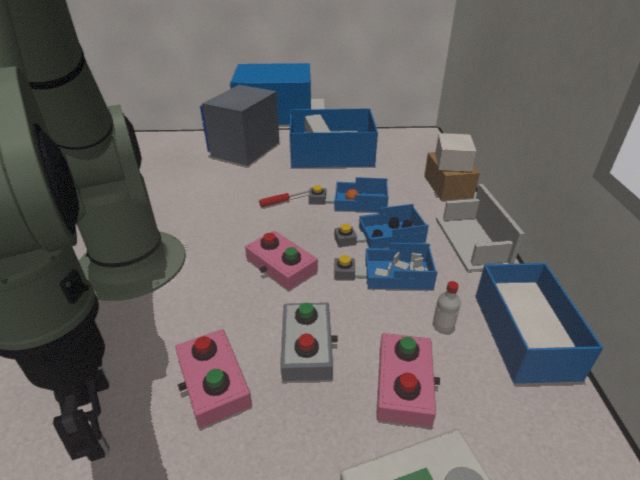

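The orange-cap bin is the right one: its key is at scene (439,273) and side (318,188). The grey box's green button is at scene (233,225) and side (306,311). The driver's tip lies close to the orange key. I'll enlarge these spots.

```bash
python3 - <<'E'
from h import *
t=[]
for f,u,v in(('scene1',439,274),('side1',318,190),('scene1',220,228),('side1',306,330)):
    r=20 if len(t)<2 else 40
    im=cv2.imread(f'pics/{f}.png')[v-r:v+r,u-r:u+r]
    t.append(cv2.resize(im,(300,300),interpolation=cv2.INTER_CUBIC)); print(f,u-r,v-r,300/(2*r))
cv2.imwrite('pics/crop.png',np.vstack([np.hstack(t[:2]),np.hstack(t[2:])]))
for n,g,z in(('key',((439,271),(318,187)),.048),('green',((233,223),(306,310)),.073),('red',((202,217),(307,342)),.073)):
    print(n,pt('scene1',*g[0],z).round(4),pt('side1',*g[1],z).round(4))
E
```

```text
scene1 419 254 7.5
side1 298 170 7.5
scene1 180 188 3.75
side1 266 290 3.75
key [0.4877 0.2869 0.048 ] [0.4896 0.2869 0.048 ]
green [ 0.4611 -0.2394  0.073 ] [ 0.4512 -0.2531  0.073 ]
red [ 0.4574 -0.3244  0.073 ] [ 0.4528 -0.3368  0.073 ]
```

View pics/crop.png

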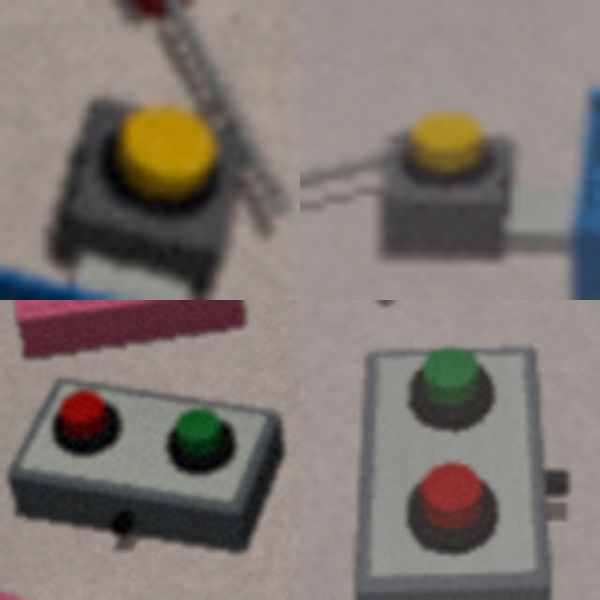

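```bash
python3 - <<'E'
from h import *
for n,g,z in(('key',((441.2,271.5),(317.4,187)),.048),('green',((233.,220.8),(305.8,307.6)),.073),('red',((202.,215.2),(306.2,338.8)),.073)):
    print(n,pt('scene1',*g[0],z).round(4),pt('side1',*g[1],z).round(4))
s=arm.read_state();print(s['eef_pos'])
from scipy.spatial.transform import Rotation as R;print(R.from_quat(s['tool_rot']).as_matrix().round(3))
for h in(.04,.0): print(pt('side1',345,229,.048),pt('side1',345,261,.048))
E
```

```text
key [0.4882 0.2922 0.048 ] [0.4878 0.287  0.048 ]
green [ 0.4536 -0.2418  0.073 ] [ 0.4509 -0.2463  0.073 ]
red [ 0.4512 -0.3267  0.073 ] [ 0.4513 -0.3289  0.073 ]
[ 0.20639568 -0.58960995  0.23078949]
[[ 0.944  0.33  -0.   ]
 [ 0.33  -0.944  0.001]
 [-0.    -0.001 -1.   ]]
[0.55596997 0.06380323 0.048     ] [ 0.54607612 -0.06907938  0.048     ]
[0.55596997 0.06380323 0.048     ] [ 0.54607612 -0.06907938  0.048     ]
```

Request:
{"name": "play_rows", "arguments": {
  "deltas": [
    [0.012,-0.008,0,0,1],
    [0.036,-0.024,0.005,0,1],
    [0.066,-0.043,0.01,0,1],
    [0.1,-0.065,0.014,0,1],
    [0.134,-0.087,0.018,0,1],
    [0.168,-0.109,0.022,0,1],
    [0.202,-0.131,0.026,0,1],
    [0.236,-0.153,0.03,0,1],
    [0.27,-0.175,0.031,0,1],
    [0.304,-0.197,0.031,0,1],
    [0.33,-0.214,0.031,0,1],
    [0.35,-0.227,0.031,0,1],
    [0.361,-0.234,0.031,0,1],
    [0.361,-0.234,0.031,0,1],
    [0.361,-0.234,0.031,0,1]
  ]
}}

```text
time: 1.35
eef_pos: [0.4699, -0.249, 0.2001]
tool_rot: [0.986, 0.168, -0.0, -0.0]
wrist_force: [-0.2, 0.7, -0.9]
opening: 0.0002
grasp_force: 0.0
```

```bash
python3 - <<'E'
from h import *
shot('wrist','w1'); s=arm.read_state();print(s['time'],s['eef_pos'],s['tool_rot'],s['q'],s['opening'],s['wrist_force'])
E
```

```text
1.4 [ 0.46941688 -0.2498553   0.2001834 ] [ 9.85851699e-01  1.67619675e-01 -2.69052427e-04 -1.88576537e-06] [ 0.48012761  0.41476325 -0.1351726   1.87315989  0.07214588  0.85879563
 -0.92488191] 3.0671522057112036e-05 [ 0.18825353  0.34847409 -0.94294127]
```

View pics/w1.png

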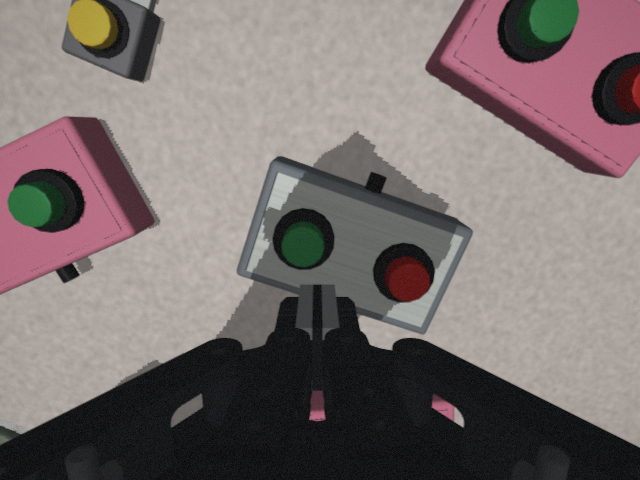

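The wrist view shows the grey box with green at (302,244) and red at (408,279). The shut fingertips end near (318,288).

```bash
python3 - <<'E'
from h import *
print(pt('w1',302,245,.073),pt('w1',408,279.5,.073))
c=np.load('pics/w1.npz');print(c['R'],-c['R'].T@c['t'])
E
```

```text
[ 0.45270043 -0.24319229  0.073     ] [ 0.45337849 -0.32574965  0.073     ]
[[ 0.33089596 -0.94366663 -0.00107894]
 [-0.90746923 -0.31851658  0.27394667]
 [-0.25885799 -0.08966874 -0.96174428]] [ 0.53488993 -0.22606626  0.34220171]
```

Request:
{"name": "play_rows", "arguments": {
  "deltas": [
    [0.005,-0.012,0,0,1],
    [0.014,-0.034,0,0,1],
    [0.027,-0.065,0,0,1],
    [0.041,-0.099,0,0,1],
    [0.055,-0.133,0,0,1],
    [0.069,-0.167,0,0,1],
    [0.083,-0.2,0,0,1],
    [0.097,-0.234,0,0,1],
    [0.111,-0.268,0,0,1],
    [0.125,-0.302,0,0,1],
    [0.139,-0.336,0,0,1],
    [0.153,-0.37,0.005,0,1],
    [0.167,-0.404,0.012,0,1],
    [0.181,-0.437,0.02,0,1],
    [0.194,-0.468,0.03,0,1],
    [0.203,-0.49,0.037,0,1],
    [0.209,-0.504,0.04,0,1],
    [0.209,-0.504,0.04,0,1],
    [0.209,-0.504,0.04,0,1]
  ]
}}

```text
time: 2.98
eef_pos: [0.5006, 0.2944, 0.1602]
tool_rot: [0.986, 0.168, -0.0, 0.0]
wrist_force: [0.2, 0.1, 0.9]
opening: 0.0001
grasp_force: 0.0
```

```bash
python3 - <<'E'
from h import *
shot('wrist','w2'); s=arm.read_state();print(s['time'],s['eef_pos'],s['tool_rot'],s['q'],s['wrist_force'])
E
```

```text
3.0333 [0.50089176 0.29361499 0.16043223] [ 9.85958944e-01  1.66987432e-01 -5.87667806e-05  3.94530434e-04] [-0.45132096  0.5447698  -0.25507391  1.77691763  0.17693996  0.84268084
 -2.02448738] [ 1.07724992 -0.42417628 -0.5792331 ]
```

View pics/w2.png

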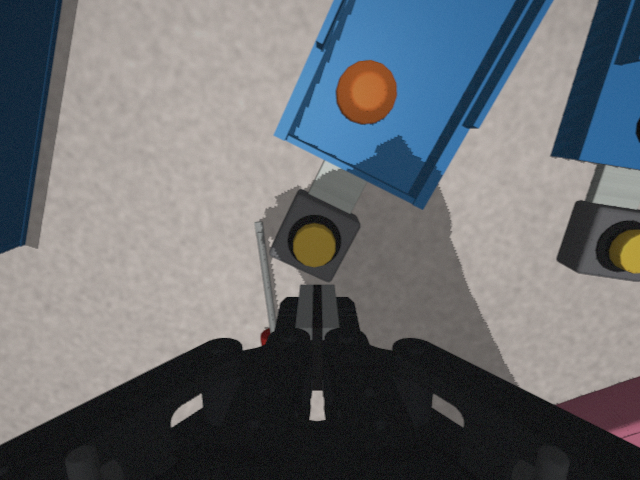

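```bash
python3 - <<'E'
from h import *
from scipy.spatial.transform import Rotation as R
p=pt('w2',314.5,246,.048); s=arm.read_state()
M=R.from_quat([.986,.1673,0,0]).as_matrix()
print(p,'tool',M.T@(p-s['eef_pos']), s['eef_pos'])
E
```

```text
[0.49008393 0.29276618 0.048     ] tool [-0.01048292 -0.00276371  0.11243223] [0.50089176 0.29361499 0.16043223]
```

Request:
{"name": "play_rows", "arguments": {
  "deltas": [
    [-0.003,0,0.01,0,1],
    [-0.006,-0.001,0.028,0,1],
    [-0.01,-0.002,0.05,0,1],
    [-0.01,-0.002,0.072,0,1],
    [-0.01,-0.002,0.088,0,1],
    [-0.01,-0.002,0.098,0,1],
    [-0.01,-0.002,0.103,0,1],
    [-0.01,-0.002,0.106,0,1],
    [-0.01,-0.002,0.108,0,1],
    [-0.01,-0.002,0.11,0,1],
    [-0.01,-0.002,0.112,0,1],
    [-0.01,-0.002,0.114,0,1],
    [-0.01,-0.002,0.116,0,1],
    [-0.01,-0.002,0.117,0,1],
    [-0.01,-0.002,0.118,0,1],
    [-0.01,-0.002,0.119,0,1],
    [-0.01,-0.002,0.119,0,1],
    [-0.01,-0.002,0.119,0,1]
  ]
}}

```text
time: 4.53
eef_pos: [0.4908, 0.2937, 0.0414]
tool_rot: [0.986, 0.168, 0.0, -0.0]
wrist_force: [2.8, -0.6, 2.8]
opening: -0.0001
grasp_force: 1.2
```

Request:
{"name": "play_rows", "arguments": {
  "deltas": [
    [0,0,0.001,0,1],
    [0,0,0.002,0,1],
    [0,0,0.003,0,1],
    [0,0,0.004,0,1],
    [0,0,0.0045,0,1],
    [0,0,0.005,0,1],
    [0,0,0.005,0,1],
    [0,0,0.005,0,1]
  ]
}}

```text
time: 5.2
eef_pos: [0.4907, 0.2937, 0.0364]
tool_rot: [0.986, 0.168, 0.0, -0.0]
wrist_force: [2.6, 1.8, 5.0]
opening: -0.0001
grasp_force: 2.7
```

```bash
python3 - <<'E'
from h import *
s=arm.read_state();print(s['time'],s['eef_pos'],s['wrist_force'])
E
```

```text
5.2 [0.49067828 0.29369916 0.03640624] [2.57673505 1.81476914 5.03026635]
```

Request:
{"name": "play_rows", "arguments": {
  "deltas": [
    [0,0,0.0005,0,1],
    [0,0,0.0008,0,1],
    [0,0,0.0008,0,1],
    [0,0,-0.003,0,1],
    [0,0,-0.01,0,1],
    [0,0,-0.025,0,1],
    [0,0,-0.05,0,1],
    [0.005,0.001,-0.08,0,1],
    [0.01,0.002,-0.105,0,1],
    [0.01,0.002,-0.12,0,1],
    [0.01,0.002,-0.125,0,1],
    [0.01,0.002,-0.125,0,1]
  ]
}}

```text
time: 6.2
eef_pos: [0.5007, 0.2951, 0.1625]
tool_rot: [0.986, 0.168, 0.001, -0.0]
wrist_force: [0.0, -0.6, -0.3]
opening: 0.0
grasp_force: 0.0
```

```bash
python3 - <<'E'
from h import *
shot('wrist','w3');shot('scene','s3');shot('side','d3'); s=arm.read_state();print(s['time'],s['eef_pos'],s['wrist_force'])
t=[]
for f,u,v,r in(('scene1',439,274,20),('s3',439,274,20),('side1',318,190,20),('d3',318,190,20),('w2',315,240,50),('w3',315,240,50)):
    t.append(cv2.resize(cv2.imread(f'pics/{f}.png')[v-r:v+r,u-r:u+r],(260,260),interpolation=cv2.INTER_CUBIC))
cv2.imwrite('pics/crop3.png',np.vstack([np.hstack(t[::2]),np.hstack(t[1::2])]))
E
```

```text
6.35 [0.49990819 0.29459837 0.16022681] [-0.04340824 -0.23797849  0.38482163]
```

View pics/crop3.png

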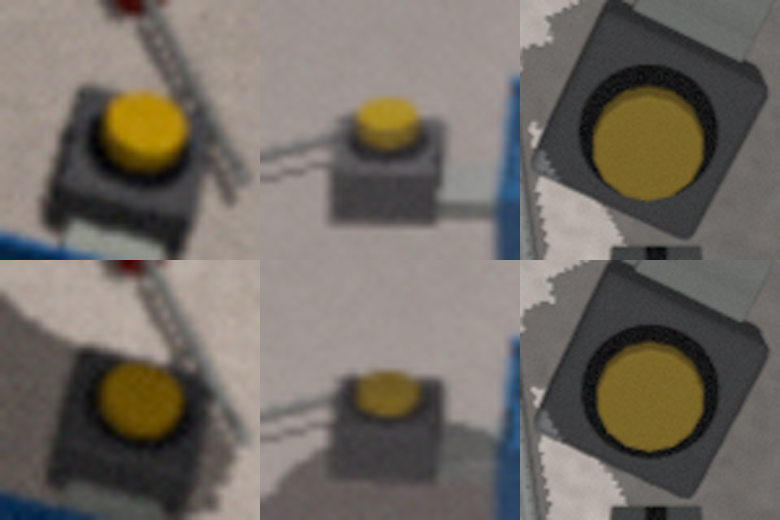

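The key is clearly down: in both views its top sits about 8 mm lower (the side crop's top moved about 15 px). Next I'll move over the green button.

Request:
{"name": "play_rows", "arguments": {
  "deltas": [
    [-0.005,0.011,-0.01,0,1],
    [-0.015,0.033,-0.025,0,1],
    [-0.028,0.062,-0.035,0,1],
    [-0.042,0.093,-0.04,0,1],
    [-0.056,0.124,-0.04,0,1],
    [-0.07,0.155,-0.04,0,1],
    [-0.084,0.186,-0.04,0,1],
    [-0.098,0.217,-0.04,0,1],
    [-0.112,0.248,-0.04,0,1],
    [-0.126,0.279,-0.04,0,1],
    [-0.14,0.31,-0.04,0,1],
    [-0.154,0.341,-0.04,0,1],
    [-0.168,0.372,-0.04,0,1],
    [-0.182,0.403,-0.04,0,1],
    [-0.196,0.434,-0.03,0,1],
    [-0.21,0.465,-0.015,0,1],
    [-0.219,0.485,0,0,1],
    [-0.222,0.492,0.01,0,1],
    [-0.222,0.492,0.02,0,1],
    [-0.222,0.492,0.02,0,1]
  ]
}}

```text
time: 8.02
eef_pos: [0.4525, -0.2418, 0.1395]
tool_rot: [0.986, 0.167, -0.001, -0.001]
wrist_force: [-0.0, 0.5, 0.0]
opening: -0.0001
grasp_force: 0.0
```

```bash
python3 - <<'E'
from h import *
shot('wrist','w4'); s=arm.read_state();print(s['time'],s['eef_pos'],s['tool_rot'],s['wrist_force'])
E
```

```text
8.0667 [ 0.45323056 -0.24134162  0.14054951] [ 9.85771005e-01  1.68090096e-01 -7.41139278e-04 -8.33752217e-04] [0.08115082 0.70995142 1.06187978]
```

View pics/w4.png

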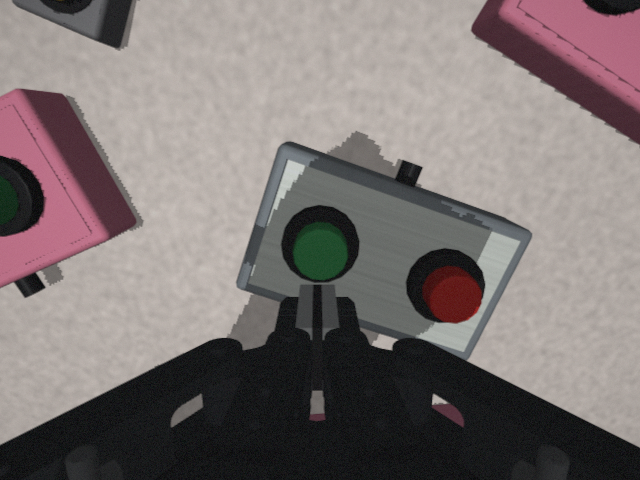

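Green is at (320,252), in line with the fingertips at column 318. I'll press it.

Request:
{"name": "play_rows", "arguments": {
  "deltas": [
    [0,0.001,0.01,0,1],
    [0,0.001,0.028,0,1],
    [0,0.001,0.045,0,1],
    [0,0.001,0.056,0,1],
    [0,0.001,0.062,0,1],
    [0,0.001,0.065,0,1],
    [0,0.001,0.067,0,1],
    [0,0.001,0.069,0,1],
    [0,0.001,0.071,0,1],
    [0,0.001,0.073,0,1],
    [0,0.001,0.075,0,1],
    [0,0.001,0.076,0,1],
    [0,0.001,0.0765,0,1],
    [0,0.001,0.0765,0,1]
  ]
}}

```text
time: 9.23
eef_pos: [0.4544, -0.2437, 0.0649]
tool_rot: [0.986, 0.168, 0.0, 0.0]
wrist_force: [1.8, 1.9, 6.0]
opening: -0.0
grasp_force: 2.6
```

Request:
{"name": "play_rows", "arguments": {
  "deltas": [
    [0,0,0.001,0,1],
    [0,0,0.0015,0,1],
    [0,0,0.0015,0,1],
    [0,0,-0.003,0,1],
    [0,0,-0.01,0,1],
    [0,0,-0.025,0,1],
    [0,0,-0.05,0,1],
    [0,0,-0.08,0,1],
    [0,0,-0.11,0,1],
    [-0.01,0,-0.13,0,1],
    [-0.025,0,-0.145,0,1],
    [-0.04,0,-0.15,0,1],
    [-0.04,0,-0.15,0,1],
    [-0.04,0,-0.15,0,1]
  ]
}}

```text
time: 10.4
eef_pos: [0.4153, -0.2573, 0.2149]
tool_rot: [0.986, 0.167, -0.0, 0.0]
wrist_force: [-0.5, -0.7, -0.0]
opening: -0.0002
grasp_force: 0.0
```

```bash
python3 - <<'E'
from h import *
shot('wrist','w5');shot('side','d5'); s=arm.read_state();print(s['time'],s['eef_pos'],s['wrist_force'])
E
```

```text
10.5 [ 0.41605493 -0.25664994  0.21425204] [0.35327655 0.39519235 0.28877403]
```

View pics/d5.png

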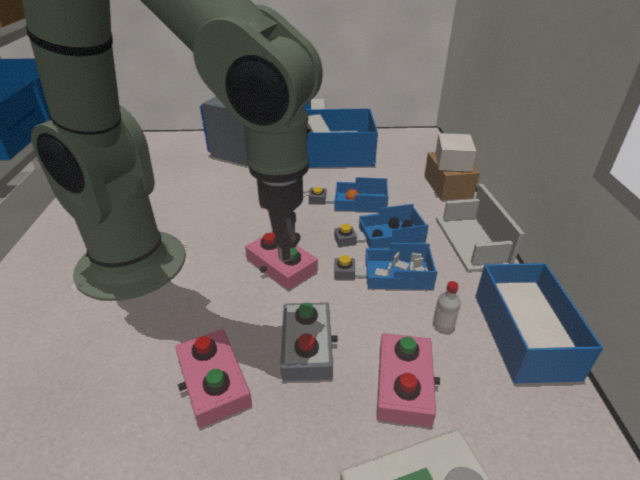

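The call box still stands where it was, with green at (306,312) back up and the hand clear above the bench. The orange key at (318,190) is still down.

```bash
python3 -c "
from plant import arm
print(arm.job_done())"
```

```text
the job is handed in; nothing more can be done
None
```

I pressed the orange-cap bin's reorder key fully down and it stayed down. I then pressed the green send button about 9 mm by the tool's position, and it sprang back. The hand is clear and the job is handed in; the hand-in returned no verdict.

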